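Hover the hand stamp over the sunken panel of a carved plaque

TASK

Pick the wooden hand stamp up off its stamp pad, carry it over the tops of the bottles in the ink rack (not around the rack), and finish by holding it still and level about 15 mm above the carved plaque, centred over the plaque's sunken oblong panel and turned square with it, long side along long side (either way round), so that I can check the line-up before pressing. The stamp must not touch the plaque, the rack or the bottles; leave the bottles and the gouge as they are, and finish while still gripping the stamp: do not put it down.

Things in the scene. Friction and masses are not known exactly. Their poses are not given: they have to be found in the camera images.
- stamp: Loose brown wooden hand stamp, 0.2-0.45 kg: oblong block 90 (its x) x 56 (y) x 22 mm high, thin black rubber face below; on top, central upright bar handle 64 mm long (x), 22 mm thick (y), from 22 to 64 mm above the underside. Origin: centre of underside; z up. Starts on the pad, handle up. Grip the handle across its thickness from above, 25 N is enough.
- pad: Fixed flat stamp pad, dark steel tin with a grey felt top, 130 mm (x) by 95 mm (y), flat top 18 mm high, no rim. Origin: centre of the underside, on the bench. It lies on one side of the rack (left or right), the plaque on the other.
- plaque: Fixed pale wooden plaque lying flat, 190 mm (x) by 150 mm (y), 22 mm high, thin carved scrolls on the border, and in the middle a sunken oblong panel 100 mm (x) by 66 mm (y), 6 mm deep. Origin: centre of the underside, on the bench.
- panel (a point): The middle of the sunken panel, at the height of the plaque's top surface (22 mm above the bench); axes as the plaque's: x along the panel's long side, y along its short side, z up.
- rack: Fixed plywood ink rack, a bar 300 mm (x) by 64 mm (y) by 30 mm high, standing between pad and plaque, its length pointing roughly away from the robot. Three round 44 mm holes, 20 mm deep, at x = -100, 0 and +100 mm hold the bottles. Origin: centre of the underside, on the bench. The bottle tops are 95 mm above the bench.
- bottle_a: Loose ink bottle, 40 mm across, 85 mm high, standing in the rack hole nearest the robot. Origin: centre of the underside, 10 mm above the bench; z up. Bystander.
- bottle_b: Same bottle, in the middle hole of the rack. Bystander.
- bottle_c: Same bottle, in the rack hole farthest from the robot. Bystander.
- gouge: Loose carving gouge lying on the bench beyond the rack's far end, 200 mm long (its x), wooden handle 22 mm thick and narrow steel blade. Origin: near its middle, at bench height. Bystander.
Things that resemble listed ones, but are neither listed nor needed, are in the scene too. Of the things shaped like the stamp, the brown one is meant. Leave any orange look-alike of the pad alone.

How it is judged:
By the outcome, as a careful person would: the job done as asked, in the order asked, and still so for the second after the job is handed in, while the arm keeps its last pose, push and grip.
It also fails if it takes over 48 s, if anything falls off the work surface, if the arm or the gripper's body presses on something with over 40 N, if the wrist force passes 120 N, or if a joint passes its speed limit or range.

ROBOT

A 6-joint arm with a two-finger parallel gripper is mounted at the origin on the work surface. World frame = base frame: x ahead of the robot, y to its left, z up, the work surface at z = 0. Lengths are in mm, angles in degrees, forces in N, time in s.
With the tool pointing down it reaches from about 300 to 850 mm from the base axis. Payload 4.2 kg.
Tool frame: the origin (TCP) lies midway between the tips of the shut fingers; the grasp point (between the pads) lies 19 mm behind it; z points along the fingers, y is the direction in which the jaws open and shut (so a half turn about z gives the same grasp; the last joint's range is limited). The gripper opens to 91 mm and grips with 3 to 60 N. Pads are 32 mm wide; open, the fingers measure 118 mm over their backs; the gripper's body (76 mm by 178 mm) begins 60 mm behind the grasp point.
Start: joints at [-68.812, 18.312, 89.639, -0, 72.044, -1.146], TCP at [218.506, -531.882, 213.976] pointing down, gripper open.
Joint ranges: [-177.97, 177.97], [-48.28, 115.42], [12.27, 149.76], [-77.06, 257.06], [2.81, 150.46], [-146.56, 146.56]. Speed limits (degrees/s): [147.25, 147.25, 180, 180, 180, 180].

INTERFACE

Orientations are given as [roll, pitch, yaw] about the fixed x, y, z axes, in that order (R = Rz(yaw) Ry(pitch) Rx(roll)).
In Python, from workcell import * gives the robot as it stands.
- The arm moves only by the tool arm_command, never from a script. Its argument "deltas" is text: rows parted by semicolons, each of 7 numbers parted by spaces: the shift along the tool's x, y, z in mm, then the turn, a rotation vector about the tool's x, y, z in degrees, then the finger opening in mm, from 0 to 91.2. In form: x y z wx wy wz hand; .... A call has 1 to 5 rows; each row shifts and turns the commanded pose from where the row before left it, along the tool's axes as they then stand; what a row does not reach is not made up. A row lasts 1/8 s, in which the tool goes at most 62.5 mm and 10.7 degrees, less where a joint would pass 70% of its speed; a pose out of reach is approached as far as the arm can. A call is refused whole if a number of a shift passes 62.5 or a number of a turn 10.7, either way. A call with a gripper value outside its range is refused whole. The fingers move at their own pace and stop on an object; "force" is the grip in N (left out, the last holds). Time passes only in rows, so rows that do not move let the fingers close. It gives the time, the measured TCP pose, the force and the opening at its end, in the units of the state.
- state(): the state, without advancing time (a new reading comes with each control period).
- grab_frame(name): name is "scene" or "side" or "wrist"; returns the picture (384x512x3 uint8, red, green, blue); there is no depth.
- camera_model(name): a dict with "fx", "fy", "cx", "cy" (pixels), "rvec" (rotation vector, rad) and "tvec" (3), from world to camera coordinates, as OpenCV has them; the wrist camera has in their place "mount" (4x4, takes a point from camera to tool coordinates, whose origin is the TCP and whose axes are the flange's). Camera axes: x right, y down, z forward; pixel columns grow to the right and rows downward; lengths in mm; the calibration is good to about 2 mm. A picture is of the moment at which its call begins: read the wrist's pose just before it. camera_model takes no time and is no camera call.
- job_done(): hands the job in, once; it reports no verdict.
The state is a dict: "time_s": time; "qpos": joint angles; "qvel": joint speeds; "effort": joint torques, N m; "ee_pos": TCP position; "ee_rot": TCP orientation; "force": force on the tool from outside, world axes, zero at the start; "torque": the same for the moment, N m; "gripper_width": finger opening in mm.
Only numpy, scipy, OpenCV 4.12 (cv2) and the standard library are available. Lean on these libraries where they do the work, as an engineer would, in place of code of your own. Each camera call takes 0.05 s, during which the arm holds its last target. There are 200 camera calls.

## Working session

There is one attempt and no reset: what is moved stays moved. The work goes in short steps, Python scripts to look and compute and a tool call to move; the robot and the scene stay as the last step left them, time stands still between calls to the robot, and variables do not carry over. Pictures are saved under pics/ and viewed, about 8 in all and at most 12, crops included, and the job is handed in when it is done.

Besides the shell and the picture viewer there is one more tool, called after ">>>" by a JSON object that holds its "method" and its "body". arm_command: Moves the arm, as the interface text tells. Its arguments: {"type":"object","properties":{"deltas":{"type":"string"},"force":{"type":"number"}},"required":["deltas"]}

```bash
mkdir -p pics
python3 - <<'E'
from workcell import *
import cv2,numpy as np
for n in ("scene","side"):
    f=grab_frame(n); cv2.imwrite(f"pics/{n}0.png",f[:,:,::-1]); m=camera_model(n)
    R=cv2.Rodrigues(np.array(m["rvec"],float))[0]; print(n,m["fx"],m["cx"],m["cy"],"pos",-R.T@np.array(m["tvec"]),"fwd",R[2])
print(state()); print(camera_model("wrist"))
E
```

```text
scene 347.1302790238334 254.6968125341399 190.4427118400492 pos [1089.04581809  331.35880248  654.83761043] fwd [-0.56049601 -0.37999402 -0.73583202]
side 401.7705859238252 266.60743463731114 194.747908316456 pos [ 306.94803126 -584.81379636  779.51262907] fwd [ 0.31722582  0.58287352 -0.7480817 ]
{'time_s': 0.1, 'qpos': array([-6.88134011e+01,  1.83474023e+01,  8.96987018e+01, -3.88759438e-04,
        7.20461176e+01, -1.14711187e+00]), 'qvel': array([-0.06753369, -0.07087358, -0.28349302,  0.00212102, -0.05045155,
       -0.07629172]), 'effort': array([ 2.03338736e-04, -4.13334167e+01, -2.32509828e+01,  7.27509381e-02,
        4.22123855e-02, -4.39471205e-05]), 'ee_pos': array([ 218.32177855, -531.44373396,  213.21498688]), 'ee_rot': array([-1.79907789e+02, -1.47667406e-03,  2.23338297e+01]), 'force': array([ 0.1617379 ,  0.05517389, -0.10351335]), 'torque': array([0.01456999, 0.00463009, 0.00166552]), 'gripper_width': 91.45149720660979}
{'fx': 336.973029914351, 'fy': 336.973029914351, 'cx': 251.9906843736917, 'cy': 186.57167540629476, 'mount': array([[ 1.03194155e-03, -9.69645620e-01, -2.44512384e-01,
         6.93031996e+01],
       [ 9.99999438e-01,  1.05993212e-03,  1.71051992e-05,
        -6.58860422e-01],
       [ 2.42580547e-04, -2.44512264e-01,  9.69646169e-01,
        -1.69907432e+02],
       [ 0.00000000e+00,  0.00000000e+00,  0.00000000e+00,
         1.00000000e+00]])}
```

View pics/scene0.png

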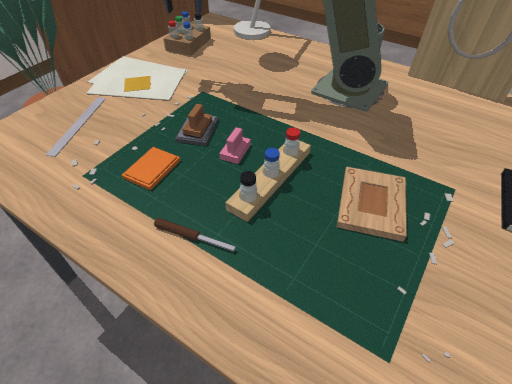

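View pics/side0.png

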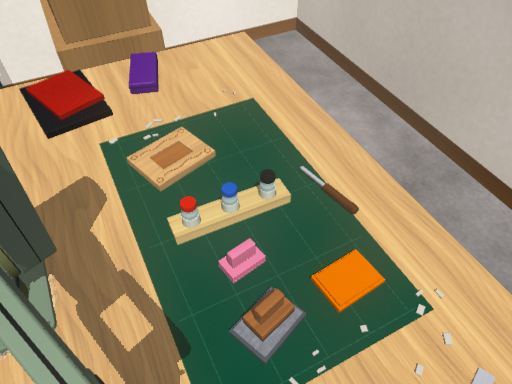

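The scene shows the brown stamp on the grey pad at (197,122), with candidates pink stamp (235,147), orange pad (151,167) and plaque (374,203). In the side view they are at: brown stamp (268,315), pink (243,258), orange (348,280), plaque (171,156), bottle tops (188,203), (230,188) and (267,176). By the description I choose the brown one on the grey pad. Next I'll measure it and check a close crop.

```bash
cat > h.py <<'E'
from workcell import *
import cv2,numpy as np
from scipy.spatial.transform import Rotation as Ro
def cam(n,s=None):
    m=camera_model(n); K=np.array([[m["fx"],0,m["cx"]],[0,m["fy"],m["cy"]],[0,0,1]])
    if n=="wrist":
        M=np.array(m["mount"]); Rt=Ro.from_euler("xyz",s["ee_rot"],degrees=True).as_matrix()
        return K,Rt@M[:3,:3],Rt@M[:3,3]+s["ee_pos"]
    R=cv2.Rodrigues(np.array(m["rvec"],float))[0]; return K,R.T,-R.T@np.array(m["tvec"],float)
def cast(c,px,z):
    K,R,p=c; px=np.atleast_2d(np.asarray(px,float))
    d=(R@np.linalg.inv(K)@np.c_[px,np.ones(len(px))].T).T
    return p+d*((z-p[2])/d[:,2])[:,None]
def proj(c,P):
    K,R,p=c; q=(K@R.T@(np.atleast_2d(P)-p).T).T; return q[:,:2]/q[:,2:]
def rect(c,mask,z):
    "min-area rectangle, on plane z, of the largest blob's contour: centre, size, angle of long side"
    cs=cv2.findContours(mask.astype(np.uint8),cv2.RETR_EXTERNAL,cv2.CHAIN_APPROX_NONE)[0]
    k=max(cs,key=cv2.contourArea); P=cast(c,k[:,0],z)
    (x,y),(w,h),a=cv2.minAreaRect(P[:,:2].astype(np.float32))
    if w<h: w,h,a=h,w,a+90
    return np.round([x,y,w,h,(a+90)%180-90],1)
E
python3 - <<'E'
from h import *
f=cv2.imread("pics/side0.png"); c=cam("side")
print("rough stamp top",cast(c,[[268,308]],82),"panel",cast(c,[[171,155]],16),"plaque corners",cast(c,[[128,153],[184,128],[214,152],[162,186]],22).round())
print("bottle tops",cast(c,[[188,203],[230,188],[267,176]],95).round(), "scene:",cast(cam("scene"),[[293,133],[272,155],[248,177]],95).round())
h=cv2.cvtColor(f,cv2.COLOR_BGR2HSV)
for p in [(275,297),(262,318),(250,322),(171,156),(171,170),(285,320)]: print(p,h[p[1],p[0]])
a=cv2.resize(f[280:365,220:315],None,fx=6,fy=6,interpolation=cv2.INTER_CUBIC)
cv2.imwrite("pics/crop.png",a)
E
```

```text
rough stamp top [[ 473.75012361 -291.04306698   82.        ]] panel [[463.82441313 261.99393203  16.        ]] plaque corners [[360. 317.  22.]
 [535. 349.  22.]
 [572. 213.  22.]
 [404. 155.  22.]]
bottle tops [[430.   7.  95.]
 [532.   6.  95.]
 [626.   1.  95.]] scene: [[440.  12.  95.]
 [543.  12.  95.]
 [637.   6.  95.]]
(275, 297) [ 14 163 167]
(262, 318) [ 14 155 123]
(250, 322) [ 14 161 168]
(171, 156) [ 14 163 174]
(171, 170) [ 16 138 150]
(285, 320) [120  13 136]
```

View pics/crop.png

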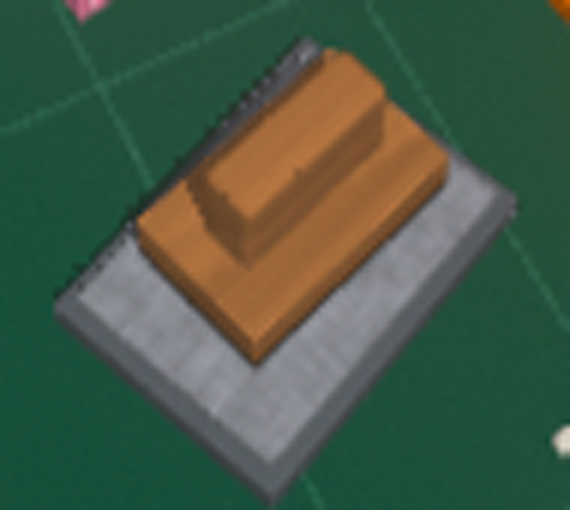

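The crop confirms the brown stamp, handle up, on the grey pad. Handle-top corners are near (254,310), (262,316), (284,296) and (277,288) in the side image.

```bash
cat >> h.py <<'E'
def plan(target,yaw):
    "tool-axis shift (mm) and turn about tool z (deg) from the measured pose to a tool-down pose"
    s=state(); R=Ro.from_euler("xyz",s["ee_rot"],degrees=True)
    T=Ro.from_euler("xyz",[180,0,yaw],degrees=True)
    print("at",s["ee_pos"].round(1),s["ee_rot"].round(2),"shift",R.inv().apply(np.array(target)-s["ee_pos"]).round(1),"rotvec",(R.inv()*T).as_rotvec(degrees=True).round(2))
E
python3 - <<'E'
from h import *
P=cast(cam("side"),[[254.2,310.5],[261.7,316.2],[284.2,296.3],[276.7,288.3]],82)[:,:2]
print(P.round(1),P.mean(0),[np.linalg.norm(P[i]-P[i-1]).round(1) for i in range(4)])
for a,b in((1,2),(0,3)): d=P[b]-P[a]; print(np.degrees(np.arctan2(d[1],d[0])))
plan([P.mean(0)[0],P.mean(0)[1],230],np.degrees(np.arctan2(*(P[2]-P[1])[::-1])))
E
```

```text
[[ 448.8 -283.6]
 [ 456.  -299.9]
 [ 512.1 -284.3]
 [ 507.6 -263. ]] [ 481.14033445 -282.69475104] [np.float64(62.3), np.float64(17.8), np.float64(58.3), np.float64(21.8)]
15.520313673938954
19.334078236322718
at [ 218.3 -531.4  213.2] [-179.91   -0.     22.33] shift [ 337.6 -130.2  -16.6] rotvec [-0.09  0.    6.81]
```

>>> {"method": "arm_command", "body": {"deltas": "30 -12 -10 0 0 0 91; 52 -20 -6 0 0 0 91; 55 -21 0 0 0 0 91; 55 -21 0 0 0 0 91; 55 -21 0 0 0 0 91"}}

```text
time_s: 0.72
ee_pos: [411.9, -348.6, 229.7]
ee_rot: [-180.0, 0.0, 22.3]
force: [0.6, -0.4, 0.6]
gripper_width: 91.1
```

>>> {"method": "arm_command", "body": {"deltas": "50 -20 0 0 0 0 91; 40 -15 0 0 0 5 91; 0 0 0 0 0 0 91; 0 0 0 0 0 0 91"}}

```text
time_s: 1.23
ee_pos: [480.3, -283.7, 229.6]
ee_rot: [-180.0, 0.1, 17.4]
force: [0.3, -0.6, -0.3]
gripper_width: 91.0
```

Run:
```python
from h import *
import pickle
s=state(); f=grab_frame("wrist"); pickle.dump(s,open("w1.pkl","wb"))
cv2.imwrite("pics/w1.png",f[:,:,::-1]); print(s["ee_pos"],s["ee_rot"],s["time_s"])
```

```text
[ 480.31647922 -283.68171468  229.55537101] [-1.79980651e+02  6.58563399e-02  1.73792845e+01] 1.225
```

View pics/w1.png

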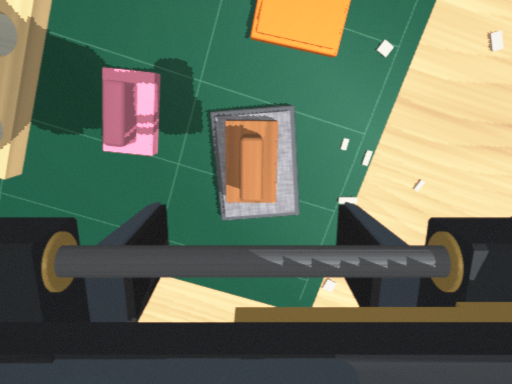

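The wrist view shows the brown stamp at (251,160), nearly square with the tool, on the grey pad. The pink look-alike is at (130,110).

Run:
```python
from h import *
import pickle
s=pickle.load(open("w1.pkl","rb")); c=cam("wrist",s); f=cv2.imread("pics/w1.png"); h=cv2.cvtColor(f,cv2.COLOR_BGR2HSV)
roi=np.zeros(f.shape[:2],bool); roi[95:225,200:310]=1
br=roi&(h[...,0]>5)&(h[...,0]<22)&(h[...,1]>110)
print("block z40",rect(c,br,40), "expect 90x56")
gp=roi&((h[...,1]<70)|br); gp=cv2.morphologyEx(gp.astype(np.uint8),cv2.MORPH_OPEN,np.ones((3,3)))
print("pad z18",rect(c,gp,18),"expect 130x95")
ys=range(140,200,8)
for y in ys:
    print(y,"".join(f"{v:4d}" for v in h[y,222:282:2,2]))
print("col250",h[115:210:2,250,2])
```

```text
block z40 [ 485.1 -279.9   89.5   54.8   16.8] expect 90x56
pad z18 [ 480.3 -287.5  128.1   93.8   21.9] expect 130x95
140  117 109 138 131 131 132 135 138 137 130 173 200 202 205 207 205 205 207 206 203 183 205 204 200 204 213 220 214 178 183
148  114 111 133 131 128 131 133 134 139 137 187 217 219 221 223 223 221 225 227 220 195 205 203 199 204 217 220 219 184 190
156  111 111 133 134 130 130 133 137 140 139 188 219 218 220 222 222 222 226 226 220 196 205 203 199 206 214 220 218 172 186
164  114 104 130 134 128 130 134 137 134 134 189 219 218 219 223 221 222 226 227 220 192 204 206 202 208 219 216 210 195 197
172  118 111 126 124 128 128 134 135 133 136 190 220 219 220 222 222 223 227 228 221 198 207 206 203 209 218 220 201 207 207
180  111 121 129 125 126 130 133 136 135 135 193 221 220 222 222 222 223 229 229 222 191 210 210 206 212 220 222 197 203 194
188   97  98 187 216 219 219 223 219 188 140 191 219 219 220 221 221 223 229 229 220 194 208 209 209 211 220 222 221 197 193
196  114 190 196 215 218 219 224 226 223 162 191 221 219 219 223 221 225 229 229 219 196 212 212 209 213 221 222 194 196 193
col250 [190 121  93 203 223 223 222 218 135 124 102 126 192 219 223 222 222 221
 223 221 223 222 223 223 223 222 222 222 223 223 223 222 223 223 223 222
 221 223 221 223 224 223 216 196 188 191 187 178]
```

Run:
```python
from h import *
import pickle
s=pickle.load(open("w1.pkl","rb")); c=cam("wrist",s); f=cv2.imread("pics/w1.png"); h=cv2.cvtColor(f,cv2.COLOR_BGR2HSV)
print("col252",list(zip(range(127,215,2),h[127:215:2,252,2],h[127:215:2,252,1])))
print("handle mid z82",cast(c,[[241.5,165],[263,165]],82).round(1))
print("predicted handle top ends",proj(c,[[485.1+32*np.cos(.3),-279.9+32*np.sin(.3),82],[485.1-32*np.cos(.3),-279.9-32*np.sin(.3),82]]))
# handle line: distance along tool y
R=Ro.from_euler("xyz",s["ee_rot"],degrees=True)
for u in(241.5,263): print((R.inv().apply(cast(c,[[u,165]],82)[0]-s["ee_pos"])).round(1))
print("block in tool",R.inv().apply(np.array([485.1,-279.9,40])-s["ee_pos"]).round(1))
plan([485.1,-279.9,150],17)
```

```text
col252 [(127, np.uint8(223), np.uint8(148)), (129, np.uint8(222), np.uint8(146)), (131, np.uint8(151), np.uint8(144)), (133, np.uint8(125), np.uint8(141)), (135, np.uint8(104), np.uint8(137)), (137, np.uint8(122), np.uint8(146)), (139, np.uint8(187), np.uint8(145)), (141, np.uint8(218), np.uint8(146)), (143, np.uint8(222), np.uint8(144)), (145, np.uint8(222), np.uint8(145)), (147, np.uint8(220), np.uint8(147)), (149, np.uint8(222), np.uint8(146)), (151, np.uint8(221), np.uint8(144)), (153, np.uint8(222), np.uint8(145)), (155, np.uint8(220), np.uint8(145)), (157, np.uint8(223), np.uint8(143)), (159, np.uint8(221), np.uint8(145)), (161, np.uint8(221), np.uint8(144)), (163, np.uint8(221), np.uint8(142)), (165, np.uint8(221), np.uint8(145)), (167, np.uint8(222), np.uint8(144)), (169, np.uint8(221), np.uint8(144)), (171, np.uint8(222), np.uint8(145)), (173, np.uint8(222), np.uint8(146)), (175, np.uint8(223), np.uint8(143)), (177, np.uint8(221), np.uint8(149)), (179, np.uint8(222), np.uint8(146)), (181, np.uint8(221), np.uint8(148)), (183, np.uint8(222), np.uint8(147)), (185, np.uint8(221)
[... 162 characters left out ...]
)), (195, np.uint8(222), np.uint8(145)), (197, np.uint8(222), np.uint8(144)), (199, np.uint8(216), np.uint8(145)), (201, np.uint8(195), np.uint8(141)), (203, np.uint8(183), np.uint8(14)), (205, np.uint8(185), np.uint8(8)), (207, np.uint8(197), np.uint8(12)), (209, np.uint8(189), np.uint8(8)), (211, np.uint8(191), np.uint8(8)), (213, np.uint8(189), np.uint8(7))]
handle mid z82 [[ 486.9 -270.3   82. ]
 [ 493.1 -289.9   82. ]]
predicted handle top ends [[250.64819844 136.15860934]
 [250.42827377 201.67533287]]
[ 10.4 -10.8 147.5]
[ 10.5   9.8 147.5]
block in tool [  5.9  -2.1 189.5]
at [ 480.1 -284.   229.7] [-1.7999e+02  5.0000e-02  1.7320e+01] shift [ 6.1 -2.4 79.7] rotvec [-0.01  0.05  0.32]
```

>>> {"method": "arm_command", "body": {"deltas": "5 -1 30 0 0 0 91; 0 0 50 0 0 0 91; 0 0 50 0 0 0 91; 0 0 35 0 0 0 91; 0 0 17 0 0 0 91", "force": 25}}

```text
time_s: 1.9
ee_pos: [483.1, -281.6, 45.8]
ee_rot: [-179.8, 0.2, 17.2]
force: [-0.2, -0.3, -0.0]
gripper_width: 90.8
```

>>> {"method": "arm_command", "body": {"deltas": "0 0 0 0 0 0 91; 0 0 0 0 0 0 15; 0 0 0 0 0 0 15; 0 0 0 0 0 0 15; 0 0 0 0 0 0 15"}}

```text
time_s: 2.52
ee_pos: [485.5, -281.2, 48.4]
ee_rot: [180.0, -0.0, 17.3]
force: [0.2, -0.1, -0.3]
gripper_width: 53.7
```

>>> {"method": "arm_command", "body": {"deltas": "0 0 0 0 0 0 15; 0 0 0 0 0 0 15; 0 0 0 0 0 0 15"}}

```text
time_s: 2.9
ee_pos: [485.3, -281.1, 47.9]
ee_rot: [180.0, 0.0, 17.3]
force: [-0.6, -0.8, 0.1]
gripper_width: 23.7
```

>>> {"method": "arm_command", "body": {"deltas": "0 0 0 0 0 0 15; 0 0 0 0 0 0 15; 0 0 0 0 0 0 15; 0 0 0 0 0 0 15"}}

```text
time_s: 3.4
ee_pos: [485.3, -281.1, 47.9]
ee_rot: [-180.0, 0.0, 17.3]
force: [-0.4, -0.2, -0.5]
gripper_width: 21.8
```

>>> {"method": "arm_command", "body": {"deltas": "0 0 -10 0 0 0 15; 0 0 -25 0 0 0 15; 0 0 -40 0 0 0 15; 0 0 -50 0 0 0 15; 0 0 -50 0 0 0 15"}}

```text
time_s: 4.03
ee_pos: [484.8, -280.9, 224.6]
ee_rot: [-180.0, 0.0, 17.3]
force: [0.2, 0.9, -3.6]
gripper_width: 22.4
```

Run:
```python
from h import *
import pickle
s=state(); f=grab_frame("wrist"); pickle.dump(s,open("w2.pkl","wb")); cv2.imwrite("pics/w2.png",f[:,:,::-1])
g=grab_frame("side"); cv2.imwrite("pics/side2.png",g[:,:,::-1])
print(s["ee_pos"],s["ee_rot"],s["force"],s["torque"],s["gripper_width"],s["time_s"])
a=cv2.resize(g[60:384,100:400,::-1],(400,432)); b=cv2.resize(f[:,:,::-1],(400,300)); b=cv2.copyMakeBorder(b,0,132,0,0,cv2.BORDER_CONSTANT)
cv2.imwrite("pics/both2.png",np.hstack([a,b]))
```

```text
[ 484.84479397 -280.94650298  224.60429377] [-1.79990187e+02  2.32818992e-02  1.73306767e+01] [ 0.15814044  0.93672369 -3.55148646] [-0.02754835 -0.03883185 -0.03232905] 22.39183600472187 4.025
```

View pics/both2.png

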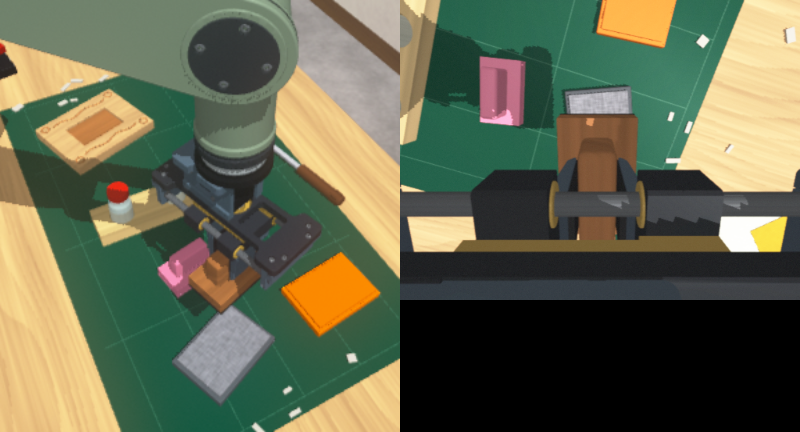

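The stamp is held, clear of the pad and level, with the underside 30 mm below the TCP (underside at about 195 mm now, bottle tops at 95 mm). Next I'll carry it in +y over the bottles.

>>> {"method": "arm_command", "body": {"deltas": "10 -23 0 0 0 0 15; 17 -40 0 0 0 0 15; 19 -46 0 0 0 0 15; 19 -46 0 0 0 0 15; 19 -46 0 0 0 0 15"}}

```text
time_s: 4.75
ee_pos: [504.8, -62.7, 222.0]
ee_rot: [-180.0, 0.1, 17.3]
force: [0.3, 0.0, -3.8]
gripper_width: 21.9
```

>>> {"method": "arm_command", "body": {"deltas": "16 -50 0 0 0 0 15; 15 -50 0 0 0 0 15; 15 -50 0 0 0 0 15; 15 -50 0 0 0 0 15; 12 -50 0 0 0 0 15"}}

```text
time_s: 5.38
ee_pos: [500.0, 197.6, 221.9]
ee_rot: [180.0, 0.1, 17.3]
force: [0.1, -0.4, -2.8]
gripper_width: 21.8
```

Run:
```python
from h import *
for n in("side","scene"):
    f=cv2.imread(f"pics/{n}0.png"); c=cam(n); h=cv2.cvtColor(f,cv2.COLOR_BGR2HSV).astype(int)
    q=proj(c,[464,262,20])[0].astype(int); x,y=q
    roi=np.zeros(f.shape[:2],bool); roi[y-60:y+60,x-60:x+60]=1
    wood=roi&(h[...,0]<26)&(h[...,1]>60)&(h[...,2]>80); wood=cv2.morphologyEx(wood.astype(np.uint8),cv2.MORPH_OPEN,np.ones((3,3)))
    print(n,q,"plaque",rect(c,wood,22), h[y,x], h[y+18,x], h[y,x+28])
    pan=roi&(h[...,0]<16)&(h[...,1]>h[y,x,1]-14); pan=cv2.morphologyEx(pan.astype(np.uint8),cv2.MORPH_OPEN,np.ones((5,5)))
    print("panel",rect(c,pan,18))
plan([370,240,225],17)
```

```text
side [170 153] plaque [505.9 438.7 386.1 222.1 -26.9] [ 14 163 182] [ 16 131 211] [ 17 121 219]
panel [463.3 262.3  95.6  59.4  18. ]
scene [375 198] plaque [475.9 259.6 206.8 152.4  18.1] [ 11 135 151] [ 14 101 197] [ 14  97 189]
panel [467.6 256.7  94.6  63.4  19.2]
at [500.  197.6 221.9] [1.7997e+02 1.0000e-01 1.7340e+01] shift [-111.5  -79.2   -2.9] rotvec [0.03 0.1  0.34]
```

>>> {"method": "arm_command", "body": {"deltas": "-30 -15 0 0 0 0 15; -40 -20 0 0 0 0 15; -40 -20 0 0 0 1 15; -20 -9 0 0 0 0 15; 0 0 0 0 0 0 15"}}

```text
time_s: 6.0
ee_pos: [356.8, 218.8, 222.8]
ee_rot: [180.0, -0.0, 16.4]
force: [0.5, 0.4, -2.9]
gripper_width: 22.2
```

>>> {"method": "arm_command", "body": {"deltas": "0 0 0 0 0 0 15; 0 0 0 0 0 0 15"}}

```text
time_s: 6.25
ee_pos: [358.8, 218.9, 222.8]
ee_rot: [180.0, -0.0, 16.3]
force: [-0.8, 0.5, -4.0]
gripper_width: 22.1
```

Run:
```python
from h import *
import pickle
s=state(); f=grab_frame("wrist"); pickle.dump(s,open("w3.pkl","wb")); cv2.imwrite("pics/w3.png",f[:,:,::-1])
print(s["ee_pos"],s["ee_rot"],s["force"],s["gripper_width"],s["time_s"])
```

```text
[358.82864567 218.8901104  222.8010994 ] [ 1.79981439e+02 -1.95353660e-02  1.62878529e+01] [-0.82683521  0.45637721 -3.96664171] 22.110791356129827 6.25
```

View pics/w3.png

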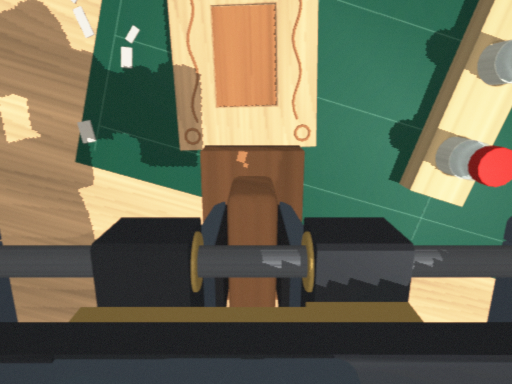

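The view shows the panel at cols 212–277, rows 3–107, and the stamp block's far top edge at row about 147, cols 201–303. The arrangement is clean, so I'll measure both.

```bash
cat > m3.py <<'E'
from h import *
import pickle
s=pickle.load(open("w3.pkl","rb")); c=cam("wrist",s); f=cv2.imread("pics/w3.png"); h=cv2.cvtColor(f,cv2.COLOR_BGR2HSV).astype(int)
print("panel px",h[60,245],"plaque px",h[60,205],h[125,245],"block",h[160,220])
roi=np.zeros(f.shape[:2],bool); roi[0:116,203:288]=1
pan=roi&(h[...,1]>125)&(h[...,0]<16)
pan=cv2.morphologyEx(pan.astype(np.uint8),cv2.MORPH_OPEN,np.ones((9,9)))
for z in(22,16): print("panel z",z,rect(c,pan,z))
r=[cv2.boundingRect(pan)]; print(r)
R=Ro.from_euler("xyz",s["ee_rot"],degrees=True)
def line(pts,z):   # fit in the tool frame
    P=R.inv().apply(cast(c,pts,z)-s["ee_pos"]); v=cv2.fitLine(P[:,:2].astype(np.float32),cv2.DIST_HUBER,0,.01,.01).ravel()
    return v.round(4),P.mean(0).round(2)
# panel edges
L=[(np.where(pan[y])[0][0]-.5,y) for y in range(15,98)]; Rr=[(np.where(pan[y])[0][-1]+.5,y) for y in range(15,98)]
T=[(x,np.where(pan[:,x])[0][0]-.5) for x in range(220,270)]; B=[(x,np.where(pan[:,x])[0][-1]+.5) for x in range(220,270)]
for n,p in zip("LRTB",(L,Rr,T,B)): print(n,np.mean(p,0).round(1),line(p,22),line(p,16)[1])
# stamp block in hand: top plane
zt=s["ee_pos"][2]-7.9
g=cv2.cvtColor(f,cv2.COLOR_BGR2GRAY).astype(int)
E=[(x,140+np.argmin(np.diff(h[140:155,x,2]))+.5) for x in list(range(212,232))+list(range(252,292))]
dark=(h[...,2]<175)&(h[...,0]<20)&(h[...,1]>110)
Lb=[(np.where(dark[y,190:320])[0][0]+189.5,y) for y in range(155,195)]; Rb=[(np.where(dark[y,190:320])[0][-1]+190.5,y) for y in range(155,195)]
for n,p in(("far",E),("left",Lb),("right",Rb)): print(n,np.mean(p,0).round(1),line(p,zt))
E
python3 m3.py
```

```text
panel px [ 13 146 218] plaque px [ 21  88 249] [ 23  77 253] block [ 13 139 136]
panel z 22 [465.9 259.3  97.1  63.7  17.7]
panel z 16 [466.5 259.6  98.7  64.7  17.7]
[(212, 5, 64, 101)]
L [213.6  56. ] (array([ 9.995000e-01, -3.160000e-02,  1.145026e+02, -4.056560e+01],
      dtype=float32), array([114.5 , -40.57, 200.83])) [115.24 -41.21 206.83]
R [275.2  56. ] (array([ 9.994000e-01, -3.520000e-02,  1.174316e+02,  2.297250e+01],
      dtype=float32), array([114.57,  23.11, 200.85])) [115.3   23.5  206.85]
T [244.5   5.2] (array([ 2.860000e-02,  9.996000e-01,  1.626939e+02, -6.816200e+00],
      dtype=float32), array([162.6 ,  -8.42, 200.85])) [164.11  -8.54 206.85]
B [244.5 105.2] (array([ 2.83000e-02,  9.99600e-01,  6.54749e+01, -1.06604e+01],
      dtype=float32), array([ 65.46,  -8.84, 200.82])) [ 65.39  -8.97 206.82]
far [254.8 144.5] (array([1.00000e-03, 1.00000e+00, 4.72823e+01, 4.22270e+00], dtype=float32), array([47.28,  0.76,  7.92]))
left [201.1 174.5] (array([ 1.00000e+00,  2.30000e-03,  2.91374e+01, -2.81863e+01],
      dtype=float32), array([ 31.02, -28.16,   7.9 ]))
right [302.8 174.5] (array([ 1.00000e+00, -1.80000e-03,  3.16234e+01,  2.67117e+01],
      dtype=float32), array([31.07, 26.68,  7.92]))
```

Run:
```python
from h import *
import pickle
s=pickle.load(open("w2.pkl","rb")); c=cam("wrist",s); f=cv2.imread("pics/w2.png"); h=cv2.cvtColor(f,cv2.COLOR_BGR2HSV).astype(int)
R=Ro.from_euler("xyz",s["ee_rot"],degrees=True); zt=s["ee_pos"][2]-7.9
br=(h[...,0]>4)&(h[...,0]<22)&(h[...,1]>100)
E=np.array([(x,120+np.where(br[120:170,x])[0][0]-.5) for x in range(212,295)]); P=R.inv().apply(cast(c,E,zt)-s["ee_pos"])
v=np.polyfit(P[:,1],P[:,0],1); print("far edge x",np.median(P[:,0]),"slope",v[0],"px",np.median(E[:,1]))
for y in(160,175,190):
    i=np.where(br[y,190:320])[0]; P=R.inv().apply(cast(c,[[i[0]+189.5,y],[i[-1]+190.5,y]],zt)-s["ee_pos"]); print(y,P[:,1])
```

```text
far edge x 46.22676221201519 slope -0.0006033965922041886 px 146.5
160 [-28.20719172  26.74617618]
175 [-27.96552617  26.52155336]
190 [-28.26405651  26.83733703]
```

```bash
python3 -c "
from h import *
plan([465.5,258.4,67],17.9)"
```

```text
at [358.7 218.8 222.8] [179.98  -0.    16.28] shift [113.6  -8.1 155.8] rotvec [ 0.02 -0.   -1.62]
```

>>> {"method": "arm_command", "body": {"deltas": "25 -2 10 0 0 0 15; 40 -3 20 0 0 0 15; 34 -3 25 0 0 0 15; 14.6 0 20 0 0 -1.6 15; 0 0 0 0 0 0 15"}}

```text
time_s: 6.92
ee_pos: [464.7, 257.9, 145.8]
ee_rot: [179.9, 0.3, 17.9]
force: [0.4, -0.5, -3.0]
gripper_width: 21.5
```

>>> {"method": "arm_command", "body": {"deltas": "0 0 30 0 0 0 15; 0 0 25 0 0 0 15; 0 0 15 0 0 0 15; 0 0 0 0 0 0 15; 0 0 0 0 0 0 15"}}

```text
time_s: 7.55
ee_pos: [465.2, 258.9, 79.1]
ee_rot: [-180.0, -0.1, 17.9]
force: [0.7, -0.0, -2.5]
gripper_width: 21.7
```

Run:
```python
from h import *
import pickle
plan([465.5,258.4,67],17.9); s=state()
print(s["force"],s["gripper_width"],s["time_s"]); pickle.dump(s,open("w4.pkl","wb"))
F={n:grab_frame(n)[:,:,::-1].copy() for n in("side","scene","wrist")}
for n in F: cv2.imwrite(f"pics/{n}4.png",F[n])
a=[cv2.resize(F[n][y-65:y+65,x-65:x+65],(400,400),interpolation=cv2.INTER_CUBIC) for n in("side","scene") for x,y in [proj(cam(n),[466,259,40])[0].astype(int)]]
cv2.imwrite("pics/final.png",np.hstack(a))
```

```text
at [465.2 258.9  79.1] [-1.7998e+02 -1.3000e-01  1.7920e+01] shift [ 0.1  0.6 12.1] rotvec [-0.02 -0.13  0.02]
[ 0.67316092 -0.00370775 -2.54764208] 21.742926051747073 7.55
```

View pics/final.png

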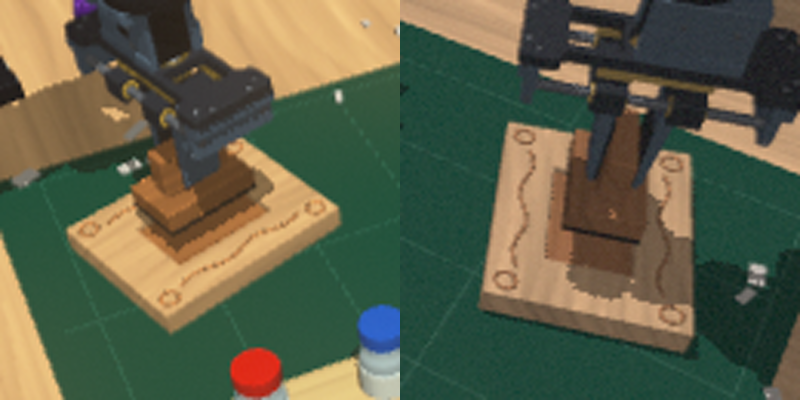

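The stamp is square above the panel, 27 mm above the plaque top. Next I'll lower it 12 mm and cross-check in both fixed cameras.

>>> {"method": "arm_command", "body": {"deltas": "0 0.5 6 0 0 0 15; 0 0 6 0 0 0 15; 0 0 0 0 0 0 15; 0 0 0 0 0 0 15; 0 0 0 0 0 0 15"}}

```text
time_s: 8.32
ee_pos: [464.7, 258.1, 66.0]
ee_rot: [180.0, -0.0, 17.9]
force: [0.5, 0.1, -2.4]
gripper_width: 21.7
```

Run:
```python
from h import *
plan([465.5,258.4,67],17.9); s=state(); print(s["force"],s["gripper_width"],s["time_s"])
R=Ro.from_euler("xyz",[0,0,17.9],degrees=True); S=R.apply
a=[]
for n in("side","scene"):
    f=grab_frame(n)[:,:,::-1].copy(); cv2.imwrite(f"pics/{n}5.png",f); c=cam(n)
    x,y=proj(c,[466,259,40])[0].astype(int); k=6
    g=cv2.resize(f[y-45:y+45,x-33:x+33],None,fx=k,fy=k,interpolation=cv2.INTER_CUBIC)
    for w,h_,z,col in((50,33,22,(255,255,0)),(45,28,37,(0,255,0)),(45,28,59,(0,255,0))):
        q=proj(c,S(np.array([[w,h_,0],[w,-h_,0],[-w,-h_,0],[-w,h_,0]]))+[466.2,259.5,z])
        cv2.polylines(g,[np.round((q-[x-33-.5+.0,y-45-.5])*k).astype(int)],True,col,1)
    a.append(g)
cv2.imwrite("pics/chk.png",np.hstack(a))
```

```text
at [464.7 258.1  66. ] [ 1.800e+02 -2.000e-02  1.794e+01] shift [ 0.8 -0.  -1. ] rotvec [ 0.   -0.02  0.04]
[ 0.5131921   0.09804453 -2.44367893] 21.67356260177166 8.325
```

View pics/chk.png

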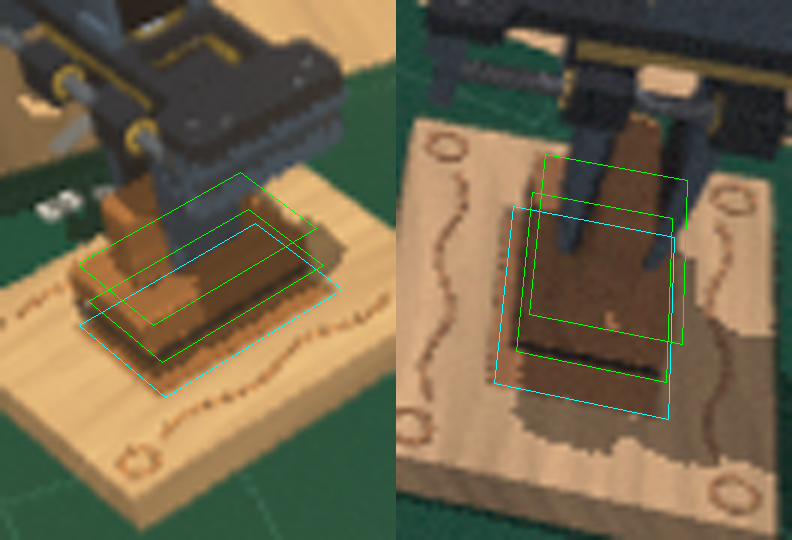

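In both views the stamp lies inside the panel outline, but in the side view it sits 2–3 px lower than my drawn estimate. I'll measure actual corners in clean enlargements.

Run:
```python
from h import *
a=[]
for n,w in(("side",(0,0)),("scene",(0,0))):
    f=cv2.imread(f"pics/{n}5.png"); x,y=proj(cam(n),[466,259,40])[0].astype(int)
    x0,y0=x-23,y-(12 if n=="side" else 22); k=8; print(n,x0,y0)
    g=cv2.resize(f[y0:y0+44,x0:x0+48],None,fx=k,fy=k,interpolation=cv2.INTER_NEAREST).astype(float)
    g=np.clip(g*1.5,0,255).astype(np.uint8)
    for i in range(0,48,5): cv2.line(g,(i*k,0),(i*k,6 if i%10 else 14),(255,255,255),1)
    for i in range(0,44,5): cv2.line(g,(0,i*k),(6 if i%10 else 14,i*k),(255,255,255),1)
    a.append(g)
cv2.imwrite("pics/cl.png",np.hstack(a))
```

```text
side 147 136
scene 353 170
```

View pics/cl.png

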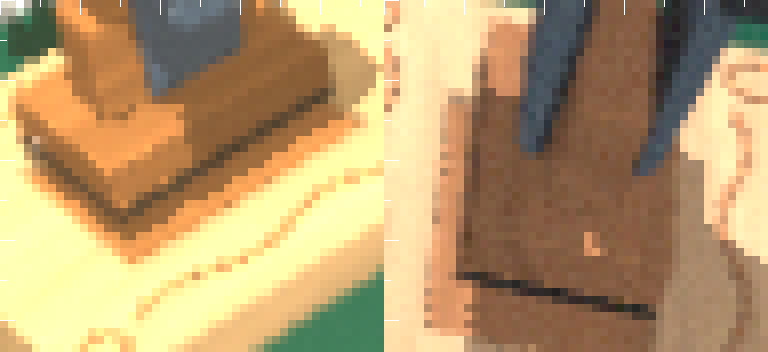

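Run:
```python
from h import *
R=Ro.from_euler("xyz",[0,0,17.9],degrees=True); o=np.array([466.2,259.5,0])
loc=lambda P:R.inv().apply(P-o).round(1)
cs,cc=cam("side"),cam("scene")
print("side stamp (-x-y)(+x-y)(-x+y) z36:\n",loc(cast(cs,[[162,163.3],[188,147.6],[150,153.3]],36.1)))
print("side panel (-x-y)(+x-y)(-x+y) z22:\n",loc(cast(cs,[[163,168.5],[192.3,150.8],[149.3,155.5]],22)))
print("scene stamp (+x-y)(+x+y):\n",loc(cast(cc,[[361.8,204.5],[386.4,209.5]],36.1)))
print("scene panel (+x-y):\n",loc(cast(cc,[[357.5,211]],22)))
# triangulate stamp and panel corner (+x,-y)
for a,b in(([188,147.6],[361.8,204.5]),([192.3,150.8],[357.5,211.])):
    Pm=[K@np.c_[Rr.T,-Rr.T@p] for K,Rr,p in(cs,cc)]
    X=cv2.triangulatePoints(Pm[0],Pm[1],np.array(a,float),np.array(b,float)).ravel(); print(loc(X[:3]/X[3]))
```

```text
side stamp (-x-y)(+x-y)(-x+y) z36:
 [[-48.5 -26.1  36.1]
 [ 38.7 -25.7  36.1]
 [-48.2  28.8  36.1]]
side panel (-x-y)(+x-y)(-x+y) z22:
 [[-51.6 -30.5  22. ]
 [ 47.4 -30.8  22. ]
 [-47.9  37.6  22. ]]
scene stamp (+x-y)(+x+y):
 [[ 43.  -29.7  36.1]
 [ 43.   25.8  36.1]]
scene panel (+x-y):
 [[ 53.1 -35.7  22. ]]
[ 39.6 -27.3  35.1]
[ 48.6 -32.7  20.5]
```

Both fixed views, measured panel-relative, agree: the stamp is about 3–5 mm too far in panel −x (y within 0.7 mm, gap about 14.5 mm). I'll correct this.

>>> {"method": "arm_command", "body": {"deltas": "2 0 -0.6 0 0 0 15; 1.5 0 0 0 0 0 15; 0 0 0 0 0 0 15; 0 0 0 0 0 0 15; 0 0 0 0 0 0 15"}}

```text
time_s: 9.05
ee_pos: [467.9, 259.1, 66.5]
ee_rot: [180.0, 0.0, 17.9]
force: [-0.4, -0.2, -4.0]
gripper_width: 22.3
```

Run:
```python
from h import *
s=state(); print(s["ee_pos"],s["ee_rot"],s["force"],s["time_s"])
a=[]
for n,w in(("side",(0,0)),("scene",(0,0))):
    f=grab_frame(n)[:,:,::-1].copy(); cv2.imwrite(f"pics/{n}6.png",f); x,y=proj(cam(n),[466,259,40])[0].astype(int)
    x0,y0=x-23,y-(12 if n=="side" else 19); k=8; print(n,x0,y0)
    g=cv2.resize(f[y0:y0+44,x0:x0+48],None,fx=k,fy=k,interpolation=cv2.INTER_NEAREST).astype(float)
    g=np.clip(g*1.5,0,255).astype(np.uint8)
    a.append(g)
cv2.imwrite("pics/cl6.png",np.hstack(a))
```

```text
[467.88310029 259.05732132  66.46640845] [1.79992051e+02 9.00233098e-03 1.79301813e+01] [-0.42029096 -0.19035077 -3.97467123] 9.05
side 147 136
scene 353 173
```

View pics/cl6.png

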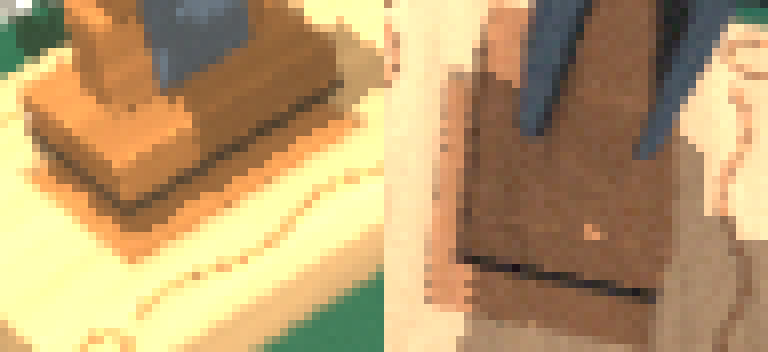

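Run:
```python
from h import *
R=Ro.from_euler("xyz",[0,0,17.9],degrees=True); o=np.array([466.2,259.5,0])
loc=lambda P:R.inv().apply(P-o).round(1)
cs,cc=cam("side"),cam("scene")
print(loc(cast(cs,[[162,162.5],[189.4,146.5],[150.3,152]],36.6)),"\n",loc(cast(cs,[[163,168.5],[192.3,150.8],[149.5,157]],22)))
print(loc(cast(cc,[[361.8,205.5],[386.6,210.2]],36.6)),"\n",loc(cast(cc,[[357.5,211],[385.5,216]],22)))
```

```text
[[-47.  -24.1  36.6]
 [ 43.9 -25.3  36.6]
 [-44.9  32.   36.6]] 
 [[-51.6 -30.5  22. ]
 [ 47.4 -30.8  22. ]
 [-51.   32.2  22. ]]
[[ 46.6 -29.5  36.6]
 [ 45.5  26.2  36.6]] 
 [[ 53.1 -35.7  22. ]
 [ 50.6  27.8  22. ]]
```

x is now centred (about ±1 mm between views). y averages about +0.7 mm, so I'll make a small trim, settle and hand in.

>>> {"method": "arm_command", "body": {"deltas": "0 0.6 -0.3 0 0 0 15; 0 0 0 0 0 0 15; 0 0 0 0 0 0 15; 0 0 0 0 0 0 15; 0 0 0 0 0 0 15"}}

```text
time_s: 9.78
ee_pos: [468.1, 258.5, 66.8]
ee_rot: [180.0, 0.0, 17.9]
force: [0.1, 0.4, -2.0]
gripper_width: 22.0
```

Run:
```python
from h import *
s=state(); print(s["ee_pos"],s["ee_rot"],abs(s["qvel"]).max(),s["force"],s["gripper_width"],s["time_s"])
f=grab_frame("scene"); print("bottle px",[f[y,x] for x,y in((293,133),(272,155),(248,177))], np.abs(f[100:260,150:320].astype(int)-cv2.imread("pics/scene0.png")[100:260,150:320,::-1]).mean())
job_done()
```

```text
[468.11251268 258.52932415  66.80068485] [1.79993478e+02 1.50669875e-03 1.79361255e+01] 0.07170362461437405 [ 0.08810911  0.41167946 -2.00834973] 21.999648835792396 9.775
bottle px [array([194,  53,  48], dtype=uint8), array([ 43,  84, 170], dtype=uint8), array([30, 30, 34], dtype=uint8)] 7.635649509803922
the job is handed in; nothing more can be done
```

The brown stamp is being held still and level about 15 mm above the plaque, centred over the sunken panel and square with it. I handed the job in at 9.8 s, with the arm still gripping.

I gripped the handle at 25 N, lifted the stamp off its pad and carried it over the rack. Its underside stayed about 100 mm above the bottle tops.

**Last checks:**
- **Height and level:** the underside works out at about 36.9 mm above the bench, so the gap to the plaque is about 15 mm. Tilt reads less than 0.1°.
- **Turn:** the tool is at 17.9°. The panel measured about 17.7–18.1° in the wrist camera, and 18.0° and 19.2° in the side and scene views.
- **Grip and force:** the jaws read 22.0 mm, which is the handle's thickness. The only load on the wrist is about the stamp's own weight, so I saw no sign of contact.
- **Bottles:** their cap colours were still where they started in the scene camera. I did not check the gouge or the rest of the bench separately at the end.

**Where the checks disagreed:** the wrist camera's first estimate placed the stamp about 3–4 mm too far along the panel's long side compared with the two fixed cameras. I moved it to match the fixed cameras. After that they differed by about 1 mm either way in x. In y, the fixed cameras read about 1–2 mm off and the wrist camera read none, so I trimmed 0.6 mm. I did not measure the corners again after that trim, so the centring is good to roughly 1–2 mm.

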